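Unlatch the battery pack and put it on charge

ROBOT

A 6-joint arm with a two-finger parallel gripper is mounted at the origin on a cart in front of the work surface, level with it; the furniture and walls round the work are solid. World frame = base frame: x ahead of the robot, y to its left, z up, the work surface at z = 0. Lengths are in mm, angles in rad, forces in N, time in s.
With the tool pointing down it reaches from about 350 to 975 mm from the base axis. Payload 7.1 kg.
Tool frame: the origin (TCP) lies on the front face of the gripper's body, between the roots of the fingers; the fingertips stand 80 mm ahead of it and the grasp point (between the pads) lies 61 mm ahead of it (env.tips_ahead is the distance from the TCP to the fingertips, in mm); z points along the fingers, y is the line along which they close (so a half turn about z gives the same grasp; the last joint's range is limited). The gripper opens to 88 mm and grips with 3 to 60 N. Pads are 20 mm wide; open, the fingers measure 115 mm over their backs; the gripper's body (75 mm by 178 mm) begins 61 mm behind the grasp point.
Start: joints at [1.217, 0.423, 1.63, -0, 1.089, -0.019], TCP at [205.331, 590.292, 302.675] pointing down, gripper open.
Joint ranges: [-3, 3], [-0.9, 2.11], [0.09, 2.58], [-1.31, 4.45], [0.11, 2.69], [-2.54, 2.54]. Speed limits (rad/s): [2.39, 2.39, 3.01, 3.14, 3.14, 3.14].

INTERFACE

Orientations are given as a unit quaternion [x, y, z, w].
In Python, from station import env, set_gripper, viewer, workorder gives the robot as it stands. Calls block until the motion is done:
- env.reach(position, orientation): joint-space move of the TCP to a pose.
- env.move_l(position, rot=None, rate=150, f_stop=None): straight line of the TCP; rot=None keeps the orientation; rate is the mean speed in mm/s. With f_stop (N) it stops when the force on the tool has changed by that much, and returns True; else False.
- env.move_joints(angles): joint-space move.
- set_gripper(opening): finger opening in mm; the grip force is fixed at half the most; returns when the fingers have stopped.
- env.hold(seconds).
- env.ik(position, orientation): joint angles nearest the present ones, or None.
- env.read_state(): the state.
- viewer.camera(name): name is "scene" or "top"; returns the picture (400x640x3 uint8, blue, green, red); there is no depth.
- viewer.camera_params(name): a dict with "fx", "fy", "cx", "cy" (pixels), "pose" (4x4, takes a point from camera to world coordinates). Camera axes: x right, y up, looking along -z (the intrinsics and any distortion apply to the point x, -y, -z); pixel columns grow to the right and rows downward; lengths in mm; the calibration is good to about 2 mm. A picture is of the moment at which its call begins. camera_params takes no time and is no camera call.
A pose or a line that the arm cannot do raises env.IKError and nothing moves.
- workorder.sign_off(): hands the job in; it is judged then, once.
The state is a dict: "time_s": time; "qpos": joint angles; "dq": joint speeds; "tau": joint torques, N m; "tool_pos": TCP position; "orientation": TCP orientation; "force": force on the tool from outside, world axes, zero at the start; "wrist_torque": the same for the moment, N m; "width": finger opening in mm; "grip_force": force on a finger pad.
Only numpy, scipy, OpenCV 4.12 (cv2) and the standard library are available. Lean on these libraries where they do the work, as an engineer would, in place of code of your own. Each camera call takes 0.05 s, during which the arm holds its last target. There are 200 camera calls.

TASK

The battery pack is snapped into the housing of the portable supply, and the coil has been left in front of its release tab. Lift the coil away and stand it upright on the bench, at least a hand's breadth (80 mm) clear of the housing, then squeeze the sprung tab fully in and, keeping it pressed, lift the pack straight up out of the housing. Lower the pack upright into the charging cradle until it stands on the cradle's floor, let go only then, and leave the other things on the bench where they are.

Things in the scene. Friction and masses are not known exactly. Their poses are not given: they have to be found in the camera images.
- housing: Grey plastic battery compartment fixed to the bench, open at the top; black block with 2 binding posts (to z = 55 mm) at its +x end. Origin on the bench under the compartment's centre; x lengthwise, z up. Outside x = -62 to 100, y = -31.5 to 31.5 mm, walls to z = 36 mm; inside 104 x 47 mm, floor at z = 6 mm. The tab's hook catches under a bridge (z = 26 to 36 mm) in the +y wall.
- pack_center (a point): Centre, half-way up, of the battery pack: white upright block with a grey band, 100 (x) x 44 (y) x 70 (z) mm, 0.25 to 0.5 kg. At the start its axes are the housing's; it stands in it with 2 mm play each way along x, 1.5 mm along y, upper 40 mm above the walls. While the tab is out, its hook lets the pack rise only about 2 mm.
- pack_foot (a point): Centre of the pack's underside, 35 mm below its centre; axes as the pack's.
- tab (a joint): Travel of the pack's sprung tab in m: 0 = out (latched), 0.008 = fully in (hook clear from 0.0065 on). It moves straight along the pack's -y; about 3 N starts it and 8 N holds it fully in; it springs out when let go.
- tab_face (a point): Centre of the outer face of the tab's black ribbed press pad on the pack's +y side; axes as the pack's. Pad 30 mm wide (x), 28 mm high (44 to 72 mm above the bench while latched), 9 mm proud of the pack's side (1 mm when pressed in), 31 mm from the pack's middle plane, 17 mm above its centre. The pack is 53 mm across pad and opposite side, 45 mm with the tab in.
- cradle: Black charging cradle fixed to the bench: low open tray with a grey strip (20 mm high) along its +x end. Origin on the bench under the centre of the open space; x lengthwise, z up. Open space 112 x 58 mm, floor at z = 8 mm, rim at 18 mm; outside x = -64 to 88, y = -37 to 37 mm. The pack stands in it either way round, its length along x; hook and tab stay above the rim.
- cradle_floor (a point): Centre of the cradle's floor, 8 mm above the bench; axes as the cradle's.
- coil_center (a point): Centre of a copper-wound, roughly cubic coil, 62 x 62 x 62 mm, 0.3 kg, standing on the bench close to the housing's tab side. Black square end flanges (62 mm wide) at y = -31 to -27 and 27 to 31 mm; between them the winding is 48 mm wide along x (z = -25 to 25 mm) and can be gripped across x. z up.
- bottle_center (a point): Centre of a white spray bottle, 44 mm across and 149 mm tall, standing loose between housing and cradle. Not to be disturbed.
- weight_center (a point): Centre of a brass weight, 29 mm across, 43 mm tall, loose. Not to be disturbed.
- core_center (a point): Centre of a dark iron bar 22 x 80 (y) x 20 mm, lying loose. Not to be disturbed.
- tape_center (a point): Centre of a black roll of tape, 70 mm across, 19 mm high, lying loose. Not to be disturbed.
Things that resemble listed ones, but are neither listed nor needed, are in the scene too. What is shaped like the part that bears coil_center but red is not meant.

How it is judged (in metres and radians):
On the way, in this order (a step that is already met when the one before it is completed fails the run):
1. the tab is pressed in while the pack still sits in the housing (value of joint tab above 0.0062 m and z of pack_foot in the frame of housing below 0.012 m and horizontal distance between pack_foot and housing below 0.01 m), for 0.05 s.
2. the pack is lifted clear above the housing (z of pack_foot in the frame of housing above 0.04 m and contact force between the fingers and pack above 0.5 N), for 0.1 s.
3. the pack, still held, is lowered onto the cradle's floor (within 8 mm) (horizontal distance between pack_foot and cradle_floor below 0.014 m and z of pack_foot in the frame of cradle_floor below 0.008 m and contact force between the fingers and pack above 0.3 N), for 0.05 s.
At the end, for the whole second after the job is handed in: Pack upright (0.08 rad) and at rest on the cradle floor: within 6 mm of it, 14 mm of its middle, lengthwise within 0.25 rad, tab sprung out. Coil upright (0.1 rad) and at rest on the bench (centre below 36 mm), its centre over 140 mm from the housing's (horizontal distance between pack_foot and cradle_floor below 0.014 m and z of pack_foot in the frame of cradle_floor below 0.006 m and angle between pack_foot's own z axis and vertical below 0.08 rad and angle between the x axis of pack_foot and the x axis of cradle, either way round below 0.25 rad and value of joint tab below 0.002 m and linear speed of each of pack, coil below 0.02 m/s and angle between coil_center's own z axis and vertical below 0.1 rad and height (world z) of coil_center below 0.036 m and horizontal distance between coil_center and housing above 0.14 m); the robot touches nothing.
It fails at once if the spray bottle is knocked or shifted more than 30 mm (distance of bottle_center from where it was at the start of the episode above 0.03 m).
It fails at once if the brass weight is knocked or shifted more than 30 mm (distance of weight_center from where it was at the start of the episode above 0.03 m).
It fails at once if the iron core is knocked or shifted more than 30 mm (distance of core_center from where it was at the start of the episode above 0.03 m).
It fails at once if the tape roll is knocked or shifted more than 30 mm (distance of tape_center from where it was at the start of the episode above 0.03 m).
It fails at once if the coil is tipped over (more than about 45 degrees) (angle between coil_center's own z axis and vertical above 0.8 rad).
It also fails if it takes over 51 s, if anything falls off the work surface, if the arm or the gripper's body presses on something with over 40 N, if the wrist force passes 120 N, or if a joint passes its speed limit or range.

## Working session

There is one attempt and no reset: what is moved stays moved. The work goes in short steps, each a Python script; the robot and the scene stay as the last script left them, time stands still between calls to the robot, and variables do not carry over. Pictures are saved under pics/ and viewed, at most 10 in all, crops included, and the job is handed in when it is done.

```bash
mkdir -p pics; python3 - <<'E'
from station import env, viewer
import cv2
for n in ("scene","top"):
    p=viewer.camera_params(n); print(n,{k:(v if k!='pose' else v) for k,v in p.items()})
    cv2.imwrite(f"pics/{n}0.png",viewer.camera(n))
s=env.read_state(); print(s["orientation"],s["time_s"])
E
```

```text
scene {'fx': 412.8063639754107, 'fy': 412.8063639754107, 'cx': 316.31802017604, 'cy': 199.58183044374113, 'pose': array([[ 5.41318650e-01,  4.49937584e-01, -7.10302956e-01,
        -1.55907845e+02],
       [-8.40723755e-01,  2.77021232e-01, -4.65234139e-01,
        -4.77303469e+02],
       [-1.25573243e-02,  8.49008485e-01,  5.28229975e-01,
         6.05964761e+02],
       [ 0.00000000e+00,  0.00000000e+00,  0.00000000e+00,
         1.00000000e+00]])}
top {'fx': 396.60659012485013, 'fy': 396.60659012485013, 'cx': 322.4573727085536, 'cy': 207.90170194762285, 'pose': array([[ 2.19533364e-02,  9.96097146e-01, -8.54899262e-02,
         4.65443413e+02],
       [-9.99742757e-01,  2.23599619e-02,  3.80167803e-03,
        -1.45703002e+01],
       [ 5.69839212e-03,  8.53844749e-02,  9.96331782e-01,
         1.08215752e+03],
       [ 0.00000000e+00,  0.00000000e+00,  0.00000000e+00,
         1.00000000e+00]])}
[ 1.66651405e-01  9.86015616e-01 -7.00709417e-04 -1.51223312e-04] 0.1
```

View pics/scene0.png

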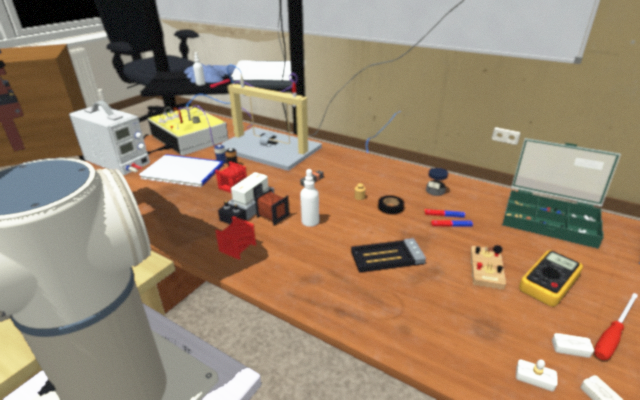

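View pics/top0.png

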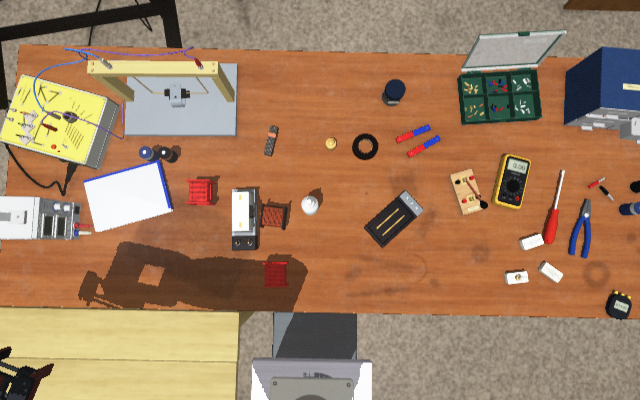

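The scene view shows the pack and housing at about (245,197), the copper coil at (275,205), the bottle at (310,203) and the cradle at (388,255). In the top view the pack is at (244,212), the coil at (273,215), the bottle at (310,205) and the cradle at (393,219), with red decoys at (200,190) and (275,273).

```bash
cat > h.py <<'E'
import numpy as np, cv2
from scipy.spatial.transform import Rotation as R
from station import env, viewer, set_gripper, workorder
P={n:viewer.camera_params(n) for n in ("scene","top")}
def ray(n,u,v):
    p=P[n]; d=np.array([(u-p["cx"])/p["fx"],-(v-p["cy"])/p["fy"],-1.]); T=np.array(p["pose"])
    return T[:3,3],T[:3,:3]@d
def plane(n,u,v,z):
    o,d=ray(n,u,v); return (o+d*(z-o[2])/d[2])[:2]
def tri(us,ut):
    (o1,d1),(o2,d2)=ray("scene",*us),ray("top",*ut)
    st=np.linalg.lstsq(np.c_[d1,-d2],o2-o1,rcond=None)[0]
    a,b=o1+d1*st[0],o2+d2*st[1]; return (a+b)/2,np.linalg.norm(a-b)
def down(phi):  # finger closing line (tool y) along world angle phi, tool z down
    y=np.array([np.cos(phi),np.sin(phi),0]); z=np.array([0,0,-1.]); 
    return R.from_matrix(np.c_[np.cross(y,z),y,z]).as_quat()
E
python3 - <<'E'
import cv2
t=cv2.imread("pics/top0.png"); s=cv2.imread("pics/scene0.png")
a=cv2.resize(t[175:260,220:330],None,fx=7,fy=7,interpolation=cv2.INTER_CUBIC); cv2.imwrite("pics/t1.png",a)
b=cv2.resize(s[160:280,210:440],None,fx=3.4,fy=3.4,interpolation=cv2.INTER_CUBIC); cv2.imwrite("pics/s1.png",b)
c=cv2.resize(t[180:260,350:440],None,fx=7,fy=7,interpolation=cv2.INTER_CUBIC); cv2.imwrite("pics/t2.png",c)
E
```

```text
(no output)
```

View pics/t1.png

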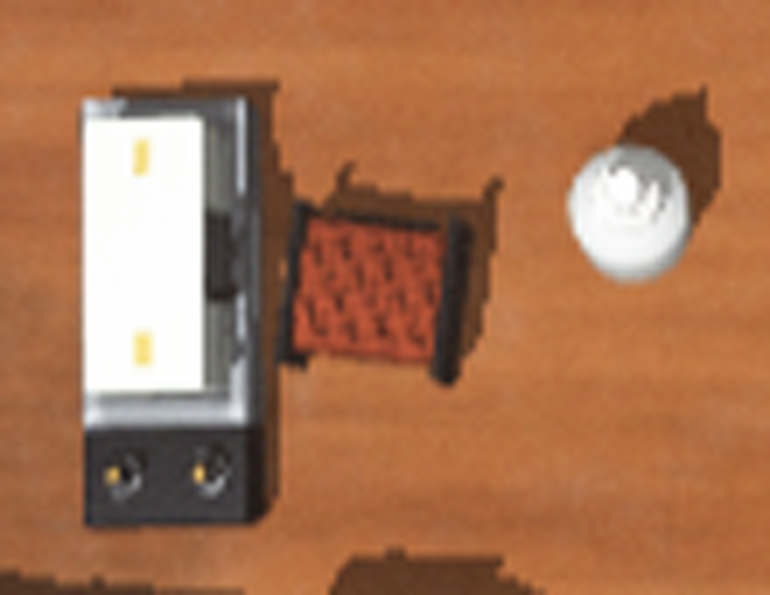

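View pics/s1.png

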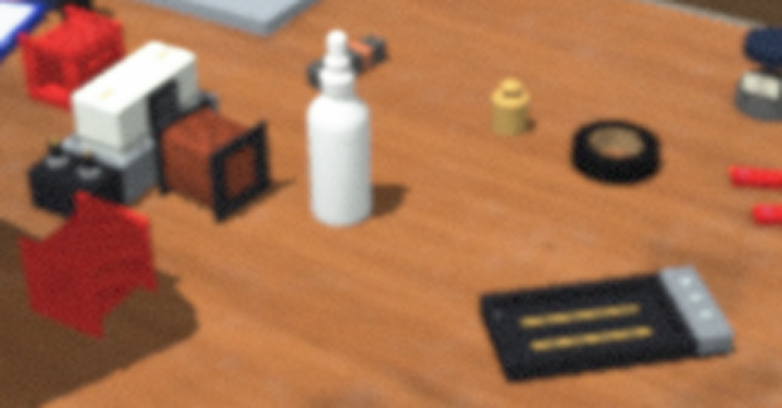

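View pics/t2.png

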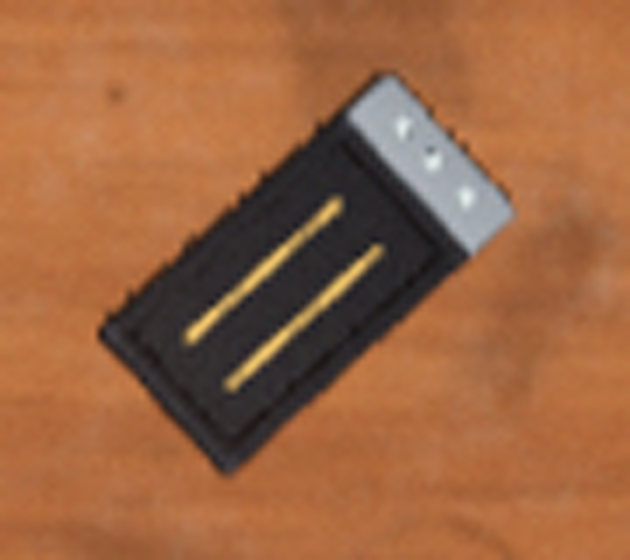

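The crops show the pack top with two gold contacts at t1 (142,157) and (143,349). The tab faces the coil, which is turned about 5°. The cradle's gold strips end at t2 (336,204), (190,340), (378,250) and (232,385).

```bash
cat > m.py <<'E'
from h import *
t=cv2.imread("pics/top0.png"); s=cv2.imread("pics/scene0.png")
f=lambda x,y,k,a,b:((x+.5)/k-.5+a,(y+.5)/k-.5+b)
T1=lambda x,y:f(x,y,7,220,175); T2=lambda x,y:f(x,y,7,350,180); S1=lambda x,y:f(x,y,3.4,210,160)
np.set_printoptions(precision=1,suppress=True)
def rect(m,x0,y0):
    c=max(cv2.findContours(m.astype(np.uint8),0,1)[0],key=cv2.contourArea)
    M=cv2.moments(m.astype(np.uint8)*1,True); b=cv2.boxPoints(cv2.minAreaRect(c))
    return np.array([M["m10"]/M["m00"]+x0,M["m01"]/M["m00"]+y0]),b+[x0,y0]
# triangulated heights
print("packtop corners",[tri(S1(*a),T1(*b)) for a,b in [((155,43),(84,116)),((197,60),(204,116)),((77,97),(84,393)),((118,112),(204,393))]])
print("coil flange top",[tri(S1(*a),T1(*b)) for a,b in [((268,123),(457,218)),((214,158),(445,383))]])
print("cradle gold",[tri(S1(*a),T2(*b)) for a,b in [((521,324),(190,340)),((640,308),(336,204)),((532,347),(232,385)),((652,331),(378,250))]])
print("cradle strip/rim corner",[tri(S1(*a),T2(*b)) for a,b in [((694,266),(388,72)),((732,340),(515,212)),((482,296),(100,332))]])
# masks (top view)
g=t[185:240,225:252]; c,b=rect(g.min(2)>215,225,185)
print("pack top",plane("top",*c,76),[plane("top",*q,76) for q in b])
h=cv2.cvtColor(t,cv2.COLOR_BGR2HSV); x=t.astype(int)
m=(x[...,2]>90)&(x[...,2]<215)&(x[...,1]*2.0<x[...,2])&(x[...,0]<75); w=m[200:232,258:288]
c,b=rect(cv2.morphologyEx(w.astype(np.uint8),cv2.MORPH_CLOSE,np.ones((3,3))),258,200); print("winding",w.sum(),c,plane("top",*c,56),[plane("top",*q,56) for q in b])
print("coil by flanges", plane("top",*T1(298,285),62),plane("top",*T1(451,300),62))
C=[T2(164,402),T2(451,142),T2(284,294)]
print("cradle -x end,+x end,gold",[plane("top",*q,z) for q,z in zip(C,(18,20,9))])
G=[plane("top",*T2(*q),9) for q in [(190,340),(336,204),(232,385),(378,250)]]
print("cradle ang",[np.arctan2(*(G[i+1]-G[i])[::-1]) for i in (0,2)])
print("housing far/near edge",plane("top",*T1(165,100),36),plane("top",*T1(165,428),36), "right wall",plane("top",*T1(246,250),36),"left",plane("top",*T1(84,250),36))
print("bottle base/top", plane("scene",*S1(340,215),0), plane("top",*T1(627,183),149),plane("top",*T1(630,220),75))
for n,q in (("red2",(275,275)),("core",(271,140)),("weight",(331,143)),("tape",(365,146)),("cand",(345,262))): print(n,plane("top",*q,20))
E
python3 m.py
```

```text
packtop corners [(array([591.1, 213.6,  73. ]), np.float64(3.993260348294639)), (array([592.2, 170.9,  69. ]), np.float64(2.843634030181544)), (array([491. , 207.9,  74.2]), np.float64(7.069764132672285)), (array([491.1, 165.5,  74.1]), np.float64(4.4795346921673875))]
coil flange top [(array([558. ,  77.5,  57.8]), np.float64(3.9117564688807067)), (array([496.6,  80.3,  59.3]), np.float64(3.067822745697007))]
cradle gold [(array([ 506. , -167. ,    6.9]), np.float64(0.1303096602110364)), (array([ 561.2, -225.4,    7.1]), np.float64(4.772309943861221)), (array([ 489. , -183.6,    6.8]), np.float64(0.43675048740965955)), (array([ 543.6, -241.7,    6.9]), np.float64(4.355356123654041))]
cradle strip/rim corner [(array([ 611.9, -243. ,   16.7]), np.float64(3.856525620821067)), (array([ 558.3, -292.1,   11.5]), np.float64(0.740807795803162)), (array([ 509.2, -133.2,   13.9]), np.float64(4.444583204669944))]
pack top [539.1 191. ] [array([587.3, 213.2]), array([588.2, 172.5]), array([491.4, 168.8]), array([490.5, 209.2])]
winding 358 [272.2 216.4] [528.6 111.3] [array([507.3, 139. ]), array([554.9, 135.3]), array([550.4,  83.9]), array([502.7,  87.7])]
coil by flanges [530.4 136.4] [526.1  80. ]
cradle -x end,+x end,gold [array([ 481.6, -155.7]), array([ 583.9, -264.9]), array([ 524.5, -202.9])]
cradle ang [np.float64(-0.8049218597121978), np.float64(-0.8099178780475543)]
housing far/near edge [601.2 193.1] [477.2 188.3] right wall [544.9 160.3] left [543.5 221.4]
bottle base/top [555.5  10. ] [561.9  13.7] [556.   14.5]
red2 [375.5 103.1]
core [739.2 125.7]
weight [734.7 -38. ]
tape [ 728.5 -130.9]
cand [413.7 -81.7]
```

```bash
python3 - <<'E'
from h import *
q=down(-0.08); 
env.reach([528.5,110.5,280],q)
print(env.move_l([528.5,110.5,92],rate=120,f_stop=12), env.read_state()["tool_pos"])
set_gripper(30); s=env.read_state(); print(s["width"],s["grip_force"],s["time_s"])
env.move_l([528.5,110.5,280],rate=150); print(env.read_state()["width"],env.read_state()["force"])
env.reach([414,-82,280],q)
env.move_l([414,-82,110],rate=150)
print(env.move_l([414,-82,88],rate=30,f_stop=4), env.read_state()["tool_pos"])
set_gripper(80); env.move_l([414,-82,230],rate=200)
s=env.read_state(); print(s["time_s"],s["force"],env.ik([539.5,190,200],down(1.61)),env.ik([524.5,-203,290],down(.764)))
for n in ("scene","top"): cv2.imwrite(f"pics/{n}1.png",viewer.camera(n))
a=cv2.imread("pics/top1.png")[170:300,220:420]; b=cv2.imread("pics/scene1.png")[150:290,200:430]
cv2.imwrite("pics/c1.png",np.vstack([cv2.resize(a,(420,273)),cv2.resize(b,(420,256))]))
E
```

```text
False [528.87024012 110.58707559  92.59939848]
47.32349560487387 29.895221292972565 4.6
47.2062032435249 [ 0.17538246 -0.07660921 -2.42106639]
True [414.00820369 -82.03696962  91.52674971]
10.3083 [-0.55299881 -0.60353176  0.14259665] [ 3.17807309e-01  4.84312094e-01  1.81642234e+00 -4.44089210e-16
  8.40858219e-01 -1.29219269e+00] [-3.90440547e-01  3.47434183e-01  1.78059542e+00 -4.44089210e-16
  1.01356305e+00 -1.15444055e+00]
```

View pics/c1.png

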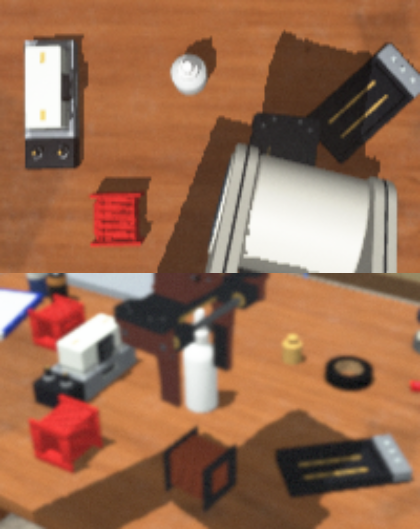

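The coil stands upright in front of the bottle, at c1 (200,470). The pack, housing, bottle and cradle haven't moved.

```bash
python3 - <<'E'
from h import *
q=down(1.61); x,y=539.5,190.3
set_gripper(86)
env.move_l([414,-82,290],rate=200)
env.reach([x,y,290],q)
env.move_l([x,y,160],rate=150)
print(env.move_l([x,y,121],rate=60,f_stop=6), env.read_state()["tool_pos"])
set_gripper(36); env.hold(.3); s=env.read_state(); print(s["width"],s["grip_force"],s["force"],s["time_s"])
if s["width"]<46:
    print(env.move_l([x,y,136],rate=30,f_stop=25)); s=env.read_state(); print(s["width"],s["force"],s["tool_pos"],s["time_s"])
for n in ("scene","top"): cv2.imwrite(f"pics/{n}2.png",viewer.camera(n))
b=cv2.imread("pics/scene2.png")[130:290,190:430]; cv2.imwrite("pics/c2.png",cv2.resize(b,(720,480)))
E
```

```text
False [539.58527587 190.32790508 120.92197166]
44.35013270446849 29.983134269714355 [-1.59311787 -2.24916215  5.47667516] 15.1917
False
43.898248863050206 [-0.71668296  0.15155403 -5.19299815] [539.45035419 190.3173051  136.0211279 ] 15.8417
```

View pics/c2.png

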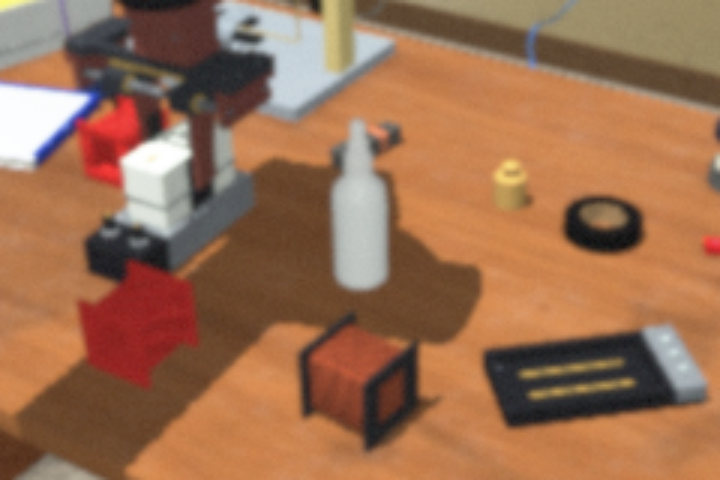

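Wrist force is about −5 N, so the pack is held, the tab is in and it has come clear of the latch. I'll carry it over to the cradle.

```bash
python3 - <<'E'
from h import *
q=down(0.764); x,y=524.6,-203
env.move_l([539.5,190.3,305],rate=100); print(env.read_state()["width"])
env.reach([x,y,305],q)
env.move_l([x,y,150],rate=100)
print(env.move_l([x,y,137],rate=30,f_stop=4),env.read_state()["tool_pos"])
for n in ("scene","top"): cv2.imwrite(f"pics/{n}3.png",viewer.camera(n))
print(env.move_l([x,y,118],rate=15,f_stop=4)); env.hold(.2)
s=env.read_state(); print(s["tool_pos"],s["width"],s["force"],s["time_s"])
for n in ("scene","top"): cv2.imwrite(f"pics/{n}4.png",viewer.camera(n))
b=cv2.imread("pics/scene4.png")[150:290,290:480]; a=cv2.imread("pics/top4.png")[160:300,310:480]
cv2.imwrite("pics/c4.png",np.hstack([cv2.resize(b,(400,295)),cv2.resize(a,(358,295))]))
E
```

```text
44.12086162978628
False [ 524.51541158 -202.96148961  136.76053827]
True
[ 524.61814535 -202.94030175  123.50316174] 44.29153190652295 [0.6536952  0.4282329  5.70501881] 22.7
```

View pics/c4.png

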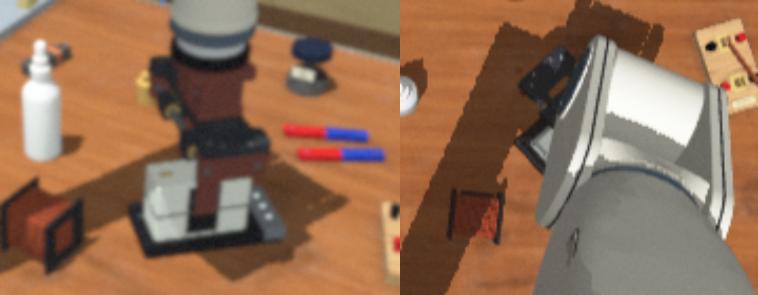

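The pack is inside the cradle tray, and contact came at TCP z 123.5 against an expected 123, so it is on the floor. Releasing now.

```bash
python3 - <<'E'
from h import *
set_gripper(80); env.hold(.2)
env.move_l([524.6,-203,300],rate=120); env.reach([480,60,320],down(0.764)); env.hold(.3)
print(env.read_state()["time_s"],env.read_state()["force"])
for n in ("scene","top"): cv2.imwrite(f"pics/{n}5.png",viewer.camera(n))
b=cv2.imread("pics/scene5.png")[150:290,200:480]; a=cv2.imread("pics/top5.png")[160:300,310:480]
cv2.imwrite("pics/c5.png",np.hstack([cv2.resize(b,(440,220)),cv2.resize(a,(358,220))]))
E
```

```text
26.7 [ 1.14438434e-01 -4.70986360e-01  4.37600157e-04]
```

View pics/c5.png

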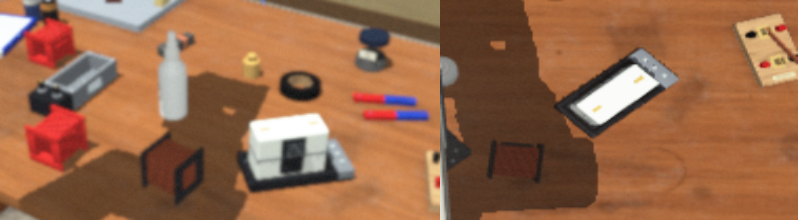

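The pack stands upright in the cradle at c5 (290,150). The coil is upright, and the bottle, weight, tape and core are in place.

```bash
python3 -c "
from station import workorder; print(workorder.sign_off())"
```

```text
the job is handed in; nothing more can be done
None
```

The job is handed in at about 27 s on the robot's clock, though sign-off returned no verdict: the last pictures show the pack upright in the cradle, the coil upright on the bench clear of the housing, and the bottle, weight, core and tape where they were.

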